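Hold the last jar in the date coder

TASK

The jar standing on its own on the counter still needs its best-before date: stand it upright on the plate of the press-to-print date coder with its blank white date panel turned squarely to the print nozzle, and press it into the sprung V-guide, firmly but without ramming it, so that it bears on both guide faces and the guide goes back to about its stop. Keep it pressed there: you finish while still holding the jar against both faces. Do not shift the other things on the counter.

Things in the scene. Friction and masses are not known exactly. Their poses are not given: they have to be found in the camera images.
- jar: the jar to be dated, standing alone: dark green contents, brass lid, brown label, 0.32 kg; straight body 60 mm across up to 82 mm, lid 57 mm across from 86 to 105 mm (top). Origin under its centre, z up, x towards the middle of its white date panel; a red tear strip 12 mm wide runs from mid-lid over the rim and down to the panel (+x)
- date_panel (a point): middle of the jar's blank white date panel (25 mm wide, 26 mm high), on its surface, 30 mm from the axis, 30 mm above the underside
- coder: date coder, fixed. x: the way the jar is pressed, from the V's open mouth to the print head; z up. Origin on the counter under the jar's axis when jar and guide are fully home. Slippery polished plate 8 mm thick, x -85 to 190 mm, y -80 to 80 mm; grey housing x 85 to 185, y -62 to 62, top at 98 (cartridge 107); black print head nose x 34 to 87, y -14 to 14, z 26 to 50
- nozzle (a point): middle of the print head's nozzle face: x 34 mm, y 0, z 38 mm of the coder, same axes; the middle of the panel must come in front of it, 6 mm aside at most
- v_guide (a joint): travel of the sprung V-guide towards the housing, m: 0 at rest, 0.008 at its hard stop; it must be held over 0.005. The spring pushes back with 2 N at 0 and 6 N at the stop, and pushes the jar out if let go. At rest the guide touches the jar when the jar's axis is at x = -8 mm of the coder
- guide_left: white slippery (friction 0.15) upright guide face on the coder's +y side, z 12 to 90 mm; each face stands at 35 degrees to the coder's x. At the stop it runs from x 26, y 19 mm to x -6, y 41 mm, with 9 mm of plate behind; over the nose a finger fits into the 38 mm gap between the faces. Axes as the coder; origin at the coder's at the stop, 8 mm less in x at rest
- guide_right: the same face mirrored, on the coder's -y side
- tray: fixed cardboard tray 150 x 220 x 40 mm with the dated jars; origin at the centre of its underside
- coded_a: dated jar in the tray, same size as the jar; leave it
- coded_b: dated jar in the tray, same size as the jar; leave it
- tomato_jar: bystander: large red jar with white lid, 82 mm diameter, 115 mm tall; origin under its centre
- cups: bystander: stack of white paper cups, 76 mm diameter, 131 mm tall; origin under its centre
- label_roll: bystander: roll of white labels standing on its end, 84 mm diameter, 45 mm tall; origin under its centre
- tongs: bystander: serving tongs with black grips, 250 mm long along x, about 50 mm wide, 26 mm high, lying flat; origin under the middle
- marker: bystander: blue marker pen, 135 mm long along x, 17 mm thick; origin under the middle
- price_card: bystander: black price card on a wooden foot, 70 x 110 mm, 80 mm tall; origin under the foot

How it is judged:
At the end, for the whole second after the job is handed in: Fingers press the jar (over 1 N): over 1 N on each guide face, guide 5 mm or more back; jar at rest, upright (0.06 rad), underside 5 to 12 mm above the counter; from above, middle of the date panel within 6 mm sideways and 12 mm in all of the nozzle (value of joint v_guide above 0.005 m and contact force between jar and guide_left above 1 N and contact force between jar and guide_right above 1 N and contact force between the fingers and jar above 1 N and y of date_panel in the frame of nozzle between -0.006 and 0.006 m and horizontal distance between date_panel and nozzle below 0.012 m and z of jar in the frame of coder between 0.005 and 0.012 m and angle between jar's own z axis and vertical below 0.06 rad and linear speed of jar below 0.02 m/s); the arm keeps its last pose, push and grip.
It fails at once if the jar is rammed against a guide face (over 30 N) (contact force between jar and guide_left above 30 N or contact force between jar and guide_right above 30 N).
It fails at once if one of the other things is shifted by more than 20 mm (distance of any of coded_a, coded_b, tomato_jar, cups, label_roll, tongs, marker, price_card from where it was at the start of the episode above 0.02 m).
It also fails if it takes over 45 s, if anything falls off the work surface, if the arm or the gripper's body presses on something with over 40 N, if the wrist force passes 120 N, or if a joint passes its speed limit or range.

ROBOT

A 6-joint arm with a two-finger parallel gripper is mounted at the origin on the work surface. World frame = base frame: x ahead of the robot, y to its left, z up, the work surface at z = 0. Lengths are in m, angles in rad, forces in N, time in s.
With the tool pointing down it reaches from about 0.35 to 0.775 m from the base axis. Payload 5.5 kg.
Tool frame: the origin (TCP) lies between the finger pads; the fingertips stand 17 mm ahead of it and the grasp point (between the pads) lies 2 mm behind it (env.finger_overhang is the distance from the TCP to the fingertips, in m); z points along the fingers, y is the line along which they close (so a half turn about z gives the same grasp; the last joint's range is limited). The gripper opens to 85 mm and grips with 20 to 120 N. Pads are 22 mm wide; open, the fingers measure 114 mm over their backs; the gripper's body (76 mm by 85 mm) begins 54 mm behind the grasp point. The pads swing forward as they close: fully open they stand 13 mm farther back than shut.
Start: joints at [1.185, 0.313, 0.046, 1.304, 0, 1.431], TCP at [0.14, 0.558, 0.248] pointing down, gripper open.
Joint ranges: [-2.76, 2.76], [-0.86, 1.69], [-1.03, 1.26], [-2.2, 2.34], [-1.47, 1.5], [-3.14, 3.14]. Speed limits (rad/s): [2.57, 2.57, 3.14, 3.14, 3.14, 3.14].

INTERFACE

Orientations are given as a unit quaternion [w, x, y, z].
In Python, from workcell import env gives the robot as it stands. The module is installed in compiled form; this text tells all that it offers.
- The arm moves only by the shell command python3 -m pendant 'ROWS' [FORCE]. ROWS is JSON, a list of rows, each a list of 5 numbers: the gripper's target within -1 to 1 (fully open at 1, half-way at 0, shut at -1), then the shift along the tool's x, y, z in m, then the turn about the tool's z in rad. A call has 1 to 8 rows; each row shifts and turns the commanded pose from where the row before left it, along the tool's axes as they then stand; what a row does not reach is not made up. A row lasts 1/8 s, in which the tool goes at most 62.5 mm and 10.7 degrees, less where a joint would pass 70% of its speed; a pose out of reach is approached as far as the arm can. A call with a gripper value outside its range is refused whole. The fingers move at their own pace and stop on an object; FORCE is the grip in N (left out, the last holds). Time passes only in rows, so rows that do not move let the fingers close. It gives the time, the measured TCP pose, the force, the opening and the grip force at its end, in the units of the state.
- env.get_state(): the state, without advancing time (a new reading comes with each control period).
- env.read_camera(name): name is "scene" or "side" or "wrist"; returns the picture (480x640x3 uint8, red, green, blue); there is no depth.
- env.calibration(name): a dict with "K" (3x3 intrinsics, pixels), "T" (4x4, takes a point from camera to world coordinates); the wrist camera has in their place "tool_from_camera" (4x4, takes a point from camera to tool coordinates, whose origin is the TCP and whose axes are the flange's). Camera axes: x right, y down, z forward; pixel columns grow to the right and rows downward; lengths in m; the calibration is good to about 2 mm. The wrist camera is an equidistant fisheye: a pixel r from the principal point sees the ray r / f radians off the axis. A picture is of the moment at which its call begins: read the wrist's pose just before it. calibration takes no time and is no camera call.
- env.hand_in(): hands the job in; it is judged then, once.
Trained networks look in the newest picture that a camera, given by its name, has taken for a name from the list of things; names that differ only in an ending like _2 or _b are one class to them, and where a whole thing is asked for, a point or a joint stands for the part that bears it (a point fixed in the world has none). Each returns a list of dicts, best first, with "score" (0 to 1); they miss things now and then, are a little off and sometimes report something else, mostly with a low value. They report only what shows in the picture. A call takes as long as a camera call.
- env.recognise(camera, label): "centre" ([column, row] in pixels, amid what is visible of it).
The state is a dict: "clock": time; "joint_pos": joint angles; "qvel": joint speeds; "tau": joint torques, N m; "tcp_pos": TCP position; "orientation": TCP orientation; "wrist_force": force on the tool from outside, world axes, zero at the start; "ft_torque": the same for the moment, N m; "finger_gap": finger opening in m; "grip_force": force on a finger pad.
Only numpy, scipy, OpenCV 4.12 (cv2) and the standard library are available. Lean on these libraries where they do the work, as an engineer would, in place of code of your own. Each camera call takes 0.05 s, during which the arm holds its last target. There are 200 camera calls.

## Working session

There is one attempt and no reset: what is moved stays moved. The work goes in short steps, Python scripts to look and compute and a shell command to move; the robot and the scene stay as the last step left them, time stands still between calls to the robot, and variables do not carry over. Pictures are saved under pics/ and viewed, at most 10 in all, crops included, and the job is handed in when it is done.

```bash
mkdir -p pics; cat > h.py <<'E'
import numpy as np, cv2
from workcell import env
from scipy.spatial.transform import Rotation as R
def save(cam,name):
    s=env.get_state(); im=env.read_camera(cam); cv2.imwrite('pics/'+name,im[:,:,::-1]); return s,im
def ray(cam,px,s=None):
    c=env.calibration(cam); K=np.array(c['K'])
    x=(px[0]-K[0,2])/K[0,0]; y=(px[1]-K[1,2])/K[1,1]
    if cam=='wrist':
        r=np.hypot(x,y); d=np.array([x/r*np.sin(r),y/r*np.sin(r),np.cos(r)]) if r>0 else np.array([0,0,1.])
        q=s['orientation']; T=np.eye(4); T[:3,:3]=R.from_quat([q[1],q[2],q[3],q[0]]).as_matrix(); T[:3,3]=s['tcp_pos']
        T=T@np.array(c['tool_from_camera'])
    else:
        d=np.array([x,y,1.]); T=np.array(c['T'])
    d=T[:3,:3]@d; return T[:3,3],d/np.linalg.norm(d)
def atz(cam,px,z,s=None):
    o,d=ray(cam,px,s); return o+d*(z-o[2])/d[2]
def tri(rs):
    A=sum(np.eye(3)-np.outer(d,d) for o,d in rs); b=sum((np.eye(3)-np.outer(d,d))@o for o,d in rs)
    p=np.linalg.solve(A,b); return p,[np.linalg.norm(np.cross(p-o,d)) for o,d in rs]
E
python3 - <<'E'
from h import *
np.set_printoptions(precision=3,suppress=True)
for c in ('scene','side','wrist'):
    s,im=save(c,c+'0.png')
    for l in ('jar','date_panel','coder','nozzle','guide_left','tray','tomato_jar','cups','label_roll','tongs','marker','price_card'):
        try: print(c,l,[(np.round(r['centre']),round(r['score'],2)) for r in env.recognise(c,l)[:3]])
        except Exception as e: print(c,l,e)
    k=env.calibration(c); print(k)
print(env.get_state())
a=cv2.imread('pics/scene0.png');b=cv2.imread('pics/side0.png')
E
```

```text
scene jar [(array([251., 307.]), 0.59), (array([372., 222.]), 0.28)]
scene date_panel [(array([253., 308.]), 0.65), (array([371., 224.]), 0.32), (array([321., 156.]), 0.26)]
scene coder [(array([374., 223.]), 0.93)]
scene nozzle [(array([373., 222.]), 0.89), (array([322., 155.]), 0.31)]
scene guide_left [(array([357., 225.]), 0.79)]
scene tray [(array([357., 372.]), 0.58), (array([320., 157.]), 0.28)]
scene tomato_jar [(array([321., 156.]), 0.76)]
scene cups [(array([240., 410.]), 0.63)]
scene label_roll [(array([265., 248.]), 0.66)]
scene tongs [(array([155., 342.]), 0.96)]
scene marker [(array([194., 378.]), 0.71)]
scene price_card [(array([441., 282.]), 0.59)]
{'K': array([[523.465,   0.   , 322.21 ],
       [  0.   , 523.465, 242.516],
       [  0.   ,   0.   ,   1.   ]]), 'T': array([[ 0.867,  0.296, -0.401,  0.97 ],
       [ 0.498, -0.534,  0.683, -0.822],
       [-0.012, -0.792, -0.611,  0.765],
       [ 0.   ,  0.   ,  0.   ,  1.   ]])}
side jar [(array([342., 192.]), 0.68)]
side date_panel [(array([342., 191.]), 0.83), (array([296., 304.]), 0.45)]
side coder [(array([309., 3
[... 1258 characters left out ...]
 371.648, 234.867],
       [  0.   ,   0.   ,   1.   ]]), 'tool_from_camera': array([[ 0.   , -0.963, -0.269,  0.068],
       [ 1.   ,  0.   , -0.   ,  0.001],
       [ 0.   , -0.269,  0.963, -0.127],
       [ 0.   ,  0.   ,  0.   ,  1.   ]])}
{'clock': 1.95, 'joint_pos': array([1.185, 0.313, 0.046, 1.304, 0.   , 1.431]), 'qvel': array([-0.001, -0.001,  0.   , -0.001, -0.001,  0.001]), 'tau': array([ -0.   , -48.046,  29.881,   0.   ,  -0.   ,  -0.   ]), 'tcp_pos': array([0.14 , 0.558, 0.248]), 'orientation': array([-0.   ,  0.123,  0.992,  0.   ]), 'wrist_force': array([0.689, 0.206, 0.608]), 'ft_torque': array([ 0.013, -0.023, -0.012]), 'grip_force': 0.0, 'finger_gap': 0.08547029938769406}
```

View pics/scene0.png

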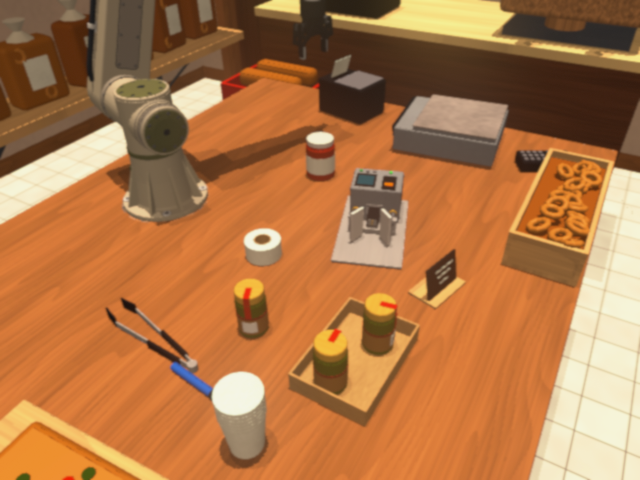

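View pics/side0.png

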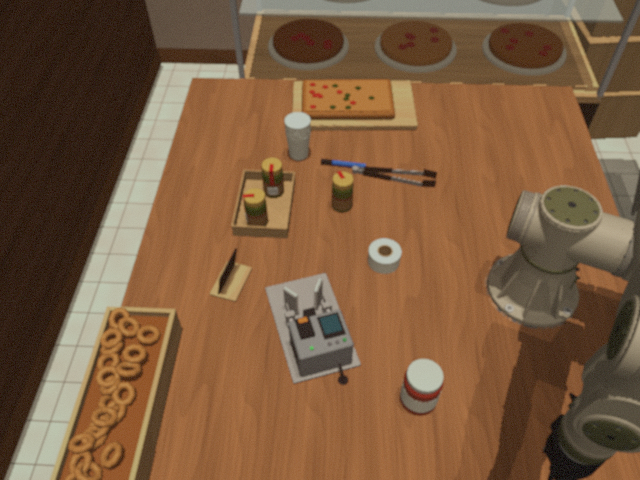

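View pics/wrist0.png

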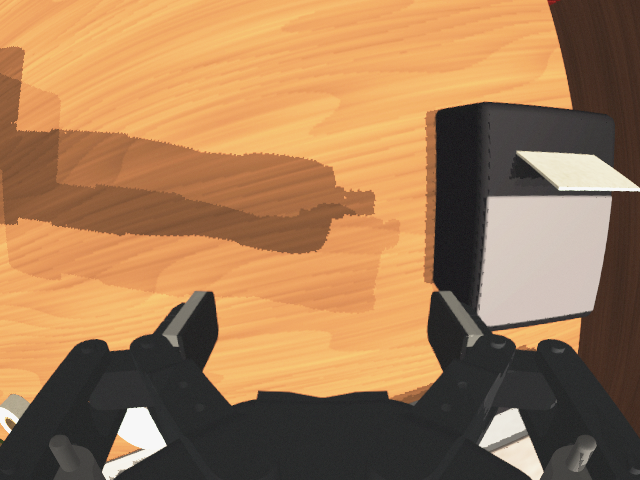

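The scene view shows the jar at about (251,307), with its lid at (250,287) and the strip facing that camera. The coder is at (374,223) with its V mouth towards the camera. In the side view the jar is at (342,190), and the coder plate corners are about (266,291), (323,276), (357,358) and (298,378). The wrist view shows only the table and the black box.

```bash
python3 - <<'E'
from h import *
np.set_printoptions(precision=3,suppress=True)
print('lid tri',tri([ray('scene',(250,287)),ray('side',(343,180))]))
print('lid atz',atz('scene',(250,287),.105),atz('side',(343,180),.105))
for p in [(266,291),(323,276),(357,358),(298,378)]: print('plate side',atz('side',p,.008))
for p in [(333,261),(402,264)]: print('plate scene',atz('scene',p,.008))
print('hs top',[atz('side',p,.098) for p in [(289,323),(339,310)]])
for l,p,q in [('tomato',(321,140),(424,376)),('cups',(240,388),(297,122)),('roll',(263,241),(384,247)),('card',(441,282),(230,282)),('tongs',(155,342),(390,170)),('marker',(194,378),(344,165))]:
    print(l,tri([ray('scene',p),ray('side',q)]))
o,d=ray('scene',(0,0));print(o)
# zoom crops
a=cv2.imread('pics/scene0.png')[190:345,225:415];b=cv2.imread('pics/side0.png')[160:390,240:370]
a=cv2.resize(a,None,fx=2.5,fy=2.5,interpolation=3);b=cv2.resize(b,None,fx=2.5,fy=2.5,interpolation=3)
h=max(a.shape[0],b.shape[0]);f=lambda i:cv2.copyMakeBorder(i,0,h-i.shape[0],0,0,0)
cv2.imwrite('pics/crop.png',np.hstack([f(a),f(b)]))
E
```

```text
lid tri (array([ 0.486, -0.265,  0.103]), [np.float64(0.0004902752857081493), np.float64(0.0004902752857081822)])
lid atz [ 0.487 -0.267  0.105] [ 0.486 -0.263  0.105]
plate side [0.67  0.044 0.008]
plate side [ 0.529 -0.01   0.008]
plate side [0.44  0.222 0.008]
plate side [0.572 0.28  0.008]
plate scene [ 0.529 -0.023  0.008]
plate scene [0.669 0.043 0.008]
hs top [array([0.596, 0.192, 0.098]), array([0.486, 0.152, 0.098])]
tomato (array([0.305, 0.312, 0.108]), [np.float64(5.484431675698818e-05), np.float64(5.484431675695599e-05)])
cups (array([ 0.624, -0.473,  0.131]), [np.float64(0.0018284588939419379), np.float64(0.0018284588939418503)])
roll (array([ 0.377, -0.08 ,  0.047]), [np.float64(0.0021839218441326337), np.float64(0.0021839218441324615)])
card (array([0.765, 0.024, 0.012]), [np.float64(0.0014191051629776998), np.float64(0.0014191051629774266)])
tongs (array([ 0.35 , -0.404,  0.014]), [np.float64(0.0029478609226633343), np.float64(0.002947860922663399)])
marker (array([ 0.479, -0.429,  0.011]), [np.float64(0.0060680219731802385), np.float64(0.006068021973180256)])
[ 0.97  -0.822  0.765]
```

View pics/crop.png

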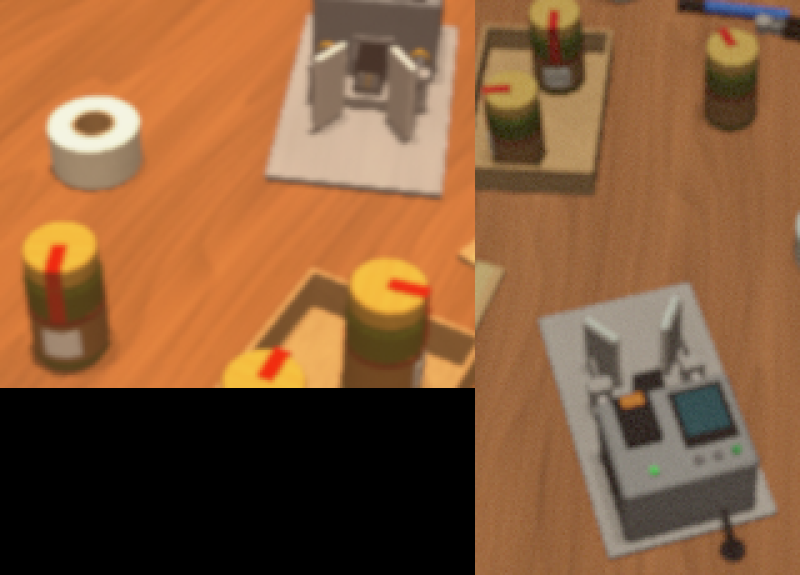

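The crops confirm it: the red strip and white panel of the lone jar face the scene camera, the V mouth faces -y, and the coder's x axis points to about 111°. I'll write a planner that prints the increments, then take wrist views of the coder and the jar.

```bash
cat >> h.py <<'E'
def yaw(s):
    q=s['orientation']; M=R.from_quat([q[1],q[2],q[3],q[0]]).as_matrix(); return np.degrees(np.arctan2(M[1,1],M[0,1]))
def plan(p,psi,p2,psi2,n,zlast=None):
    "rows from p,yaw psi(deg) to p2,psi2 in n rows; translation in axes before row's turn"
    p=np.array(p,float);p2=np.array(p2,float)
    for i in range(n):
        d=(p2-p)/(n-i); dt=(psi2-psi)/(n-i); a=np.radians(psi)
        t=np.round([d@[-np.sin(a),np.cos(a),0],d@[np.cos(a),np.sin(a),0],-d[2],-np.radians(dt)],4)
        p=p+t[0]*np.array([-np.sin(a),np.cos(a),0])+t[1]*np.array([np.cos(a),np.sin(a),0])-[0,0,t[2]]; psi=psi-np.degrees(t[3])
        print('[1,'+','.join('%g'%v for v in t)+'],',end='')
    print()
E
python3 - <<'E'
from h import *
s=env.get_state(); plan(s['tcp_pos'],yaw(s),[.46,.1,.28],-15,11)
E
```

```text
[1,-0.0383,-0.0333,-0.0029,0.1443],[1,-0.0427,-0.0274,-0.0029,0.1442],[1,-0.0462,-0.021,-0.0029,0.1443],[1,-0.0488,-0.0141,-0.0029,0.1442],[1,-0.0503,-0.007,-0.0029,0.1443],[1,-0.0508,0.0003,-0.0029,0.1442],[1,-0.0502,0.0076,-0.0029,0.1443],[1,-0.0486,0.0148,-0.0028,0.1442],[1,-0.046,0.0216,-0.0029,0.1443],[1,-0.0423,0.028,-0.0028,0.1442],[1,-0.0379,0.0338,-0.0029,0.1443],
```

```bash
python3 -m pendant '[[1,-0.038,-0.033,-0.003,0.144],[1,-0.043,-0.027,-0.003,0.144],[1,-0.046,-0.021,-0.003,0.144],[1,-0.049,-0.014,-0.003,0.144],[1,-0.050,-0.007,-0.003,0.144],[1,-0.051,0,-0.003,0.144],[1,-0.050,0.008,-0.003,0.144],[1,-0.049,0.015,-0.003,0.144]]' && python3 -m pendant '[[1,-0.046,0.022,-0.003,0.144],[1,-0.042,0.028,-0.003,0.144],[1,-0.038,0.034,-0.003,0.144],[1,0,0,0,0],[1,0,0,0,0]]'
python3 - <<'E'
from h import *
s,im=save('wrist','w1.png'); print(s['tcp_pos'],yaw(s),s['clock'])
for l in ('coder','nozzle','guide_left','guide_right','jar'):print(l,env.recognise('wrist',l)[:2])
plan(s['tcp_pos'],yaw(s),[.44,-.22,.28],-68,6)
E
```

```text
clock: 2.95
tcp_pos: [0.3742, 0.2242, 0.2727]
orientation: [0.0, 0.645, 0.764, 0.0]
wrist_force: [0.2, 0.3, 0.6]
finger_gap: 0.0853
grip_force: 0.0
clock: 3.58
tcp_pos: [0.4613, 0.1013, 0.2811]
orientation: [-0.0, 0.792, 0.61, -0.0]
wrist_force: [0.1, 0.9, 0.1]
finger_gap: 0.0853
grip_force: 0.0
[0.46130279 0.10127301 0.28114236] -14.835675683841021 3.575
coder [{'centre': [391.1, 136.0], 'score': 0.61}]
nozzle [{'centre': [386.2, 131.5], 'score': 0.85}]
guide_left [{'centre': [400.8, 210.2], 'score': 0.74}, {'centre': [533.1, 343.4], 'score': 0.32}]
guide_right [{'centre': [404.8, 210.0], 'score': 0.72}, {'centre': [460.0, 166.4], 'score': 0.66}]
jar []
[1,-0.0527,0.0103,0.0002,0.1546],[1,-0.0505,0.0183,0.0002,0.1547],[1,-0.047,0.0258,0.0002,0.1546],[1,-0.0425,0.0327,0.0002,0.1547],[1,-0.0369,0.0389,0.0002,0.1546],[1,-0.0306,0.0442,0.0001,0.1547],
```

View pics/w1.png

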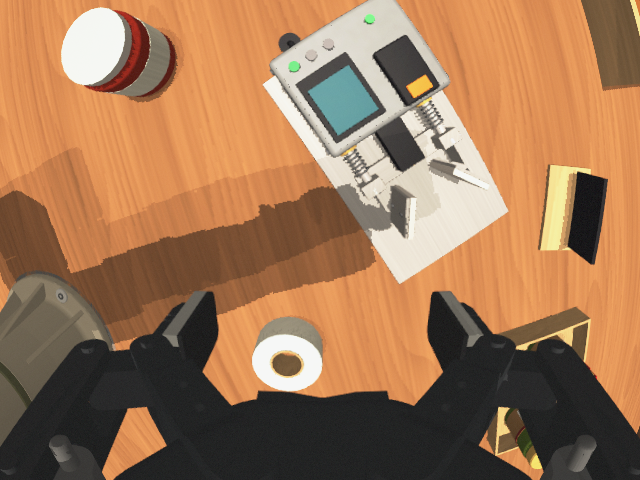

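The wrist view shows the coder clearly. Plate front corners are at about (400,283) and (508,211), housing top-front corners at (335,156) and (450,83), the nose is black near (405,165), and the guide faces are at (403,212) and (460,172). I'll fit the coder pose to this and move on to the jar.

```bash
cat > fit.py <<'E'
from h import *
from scipy.optimize import least_squares
def proj(cam,P,s):
    c=env.calibration(cam);K=np.array(c['K'])
    if cam=='wrist':
        q=s['orientation']; T=np.eye(4); T[:3,:3]=R.from_quat([q[1],q[2],q[3],q[0]]).as_matrix(); T[:3,3]=s['tcp_pos']; T=T@np.array(c['tool_from_camera'])
    else: T=np.array(c['T'])
    p=np.linalg.inv(T)@np.r_[P,1]; 
    if cam=='wrist':
        r=np.hypot(p[0],p[1]); th=np.arctan2(r,p[2]); u=p[:2]/r*th
    else: u=p[:2]/p[2]
    return u*[K[0,0],K[1,1]]+K[:2,2]
def w(v,P):
    c,n=np.cos(v[2]),np.sin(v[2]); return np.array([v[0]+c*P[0]-n*P[1],v[1]+n*P[0]+c*P[1],P[2]])
def fit(obs,v0):
    f=lambda v:np.concatenate([proj(cam,w(v,np.array(P)/1e3),s)-px for cam,s,P,px in obs])
    r=least_squares(f,v0,loss='soft_l1'); return r.x,f(r.x).reshape(-1,2)
E
cat > obs1.py <<'E'
from fit import *
s1=dict(orientation=env.get_state()['orientation'],tcp_pos=[0.46130279,0.10127301,0.28114236])
E
python3 - <<'E'
from h import *
import json
s=env.get_state(); json.dump({k:list(s[k]) for k in('orientation','tcp_pos')},open('s1.json','w'))
from fit import *
s1=json.load(open('s1.json'));s1={k:np.array(v) for k,v in s1.items()}
W=lambda P,px:('wrist',s1,P,px)
obs=[W((-85,80,8),(400,283)),W((-85,-80,8),(508,211)),W((85,62,98),(335,156)),W((85,-62,98),(450,83)),W((185,62,98),(270,67)),W((34,14,50),(405,170)),W((34,-14,50),(424,158))]
np.set_printoptions(precision=4,suppress=True)
v,r=fit(obs,[.568,.09,1.94]);print(v,np.degrees(v[2]));print(r)
obs2=[('side',None,(-85,-80,8),(266,291)),('side',None,(-85,80,8),(323,276)),('side',None,(190,80,8),(357,358)),('side',None,(190,-80,8),(298,378)),('scene',None,(-85,80,8),(333,261)),('scene',None,(-85,-80,8),(402,264))]
v2,r2=fit(obs2,v);print(v2,np.degrees(v2[2]));print(r2)
im=cv2.imread('pics/w1.png')[0:300,250:520]; cv2.imwrite('pics/w1c.png',cv2.resize(im,None,fx=2,fy=2,interpolation=2))
E
python3 -m pendant '[[1,-0.053,0.010,0,0.155],[1,-0.050,0.018,0,0.155],[1,-0.047,0.026,0,0.155],[1,-0.042,0.033,0,0.155],[1,-0.037,0.039,0,0.155],[1,-0.031,0.044,0,0.155],[1,0,0,0,0],[1,0,0,0,0]]'
python3 - <<'E'
from h import *
s,im=save('wrist','w2.png'); print(s['tcp_pos'],yaw(s),s['clock'])
for l in ('jar','date_panel'):print(l,env.recognise('wrist',l)[:2])
E
```

```text
[0.5701 0.0861 1.914 ] 109.6617694126239
[[-0.3465  0.7741]
 [ 0.8073 -0.3122]
 [-0.0486  3.4591]
 [ 4.5372 -0.5106]
 [-3.3879 -4.3353]
 [-2.0396  2.3882]
 [ 2.1475 -0.8452]]
[0.5696 0.0852 1.9599] 112.29154901431569
[[-1.9609 -2.4271]
 [ 0.6762 -4.3609]
 [ 7.1004  3.5549]
 [ 0.0262  4.7737]
 [-0.5365  0.0663]
 [ 1.7403  2.4884]]
clock: 4.88
tcp_pos: [0.4397, -0.2191, 0.2812]
orientation: [-0.0, 0.982, 0.19, -0.0]
wrist_force: [-0.2, 0.7, -0.9]
finger_gap: 0.0853
grip_force: 0.0
[ 0.43968563 -0.21913916  0.28115117] -68.06971712143674 4.875
jar [{'centre': [392.5, 179.7], 'score': 0.86}]
date_panel [{'centre': [395.4, 185.3], 'score': 0.63}]
```

View pics/w1c.png

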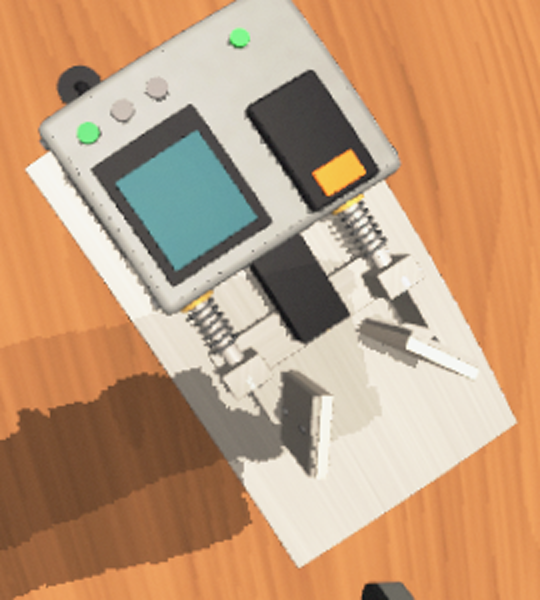

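View pics/w2.png

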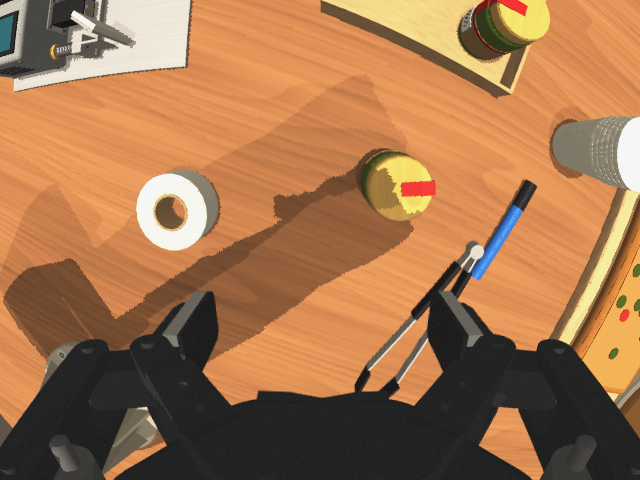

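The wrist view of the jar shows the lid at about (397,187) with its red strip running to the right (402–435, row 188), so the panel is close to tool +y. Next I'll segment the lid and strip for precision and take the coder's angle from its straight edges.

```bash
cat > jarfit.py <<'E'
from h import *
def strip(im,s,c0,z=.105):
    hsv=cv2.cvtColor(im,cv2.COLOR_RGB2HSV); m=(((hsv[...,0]<6)|(hsv[...,0]>174))&(hsv[...,1]>180)&(hsv[...,2]>150))
    ys,xs=np.nonzero(m); k=np.hypot(xs-c0[0],ys-c0[1])<45; xs,ys=xs[k],ys[k]
    P=np.array([atz('wrist',(x,y),z,s)[:2] for x,y in zip(xs,ys)]); return P
def lid(im,s,c0,z=.105):
    hsv=cv2.cvtColor(im,cv2.COLOR_RGB2HSV); H,S,V=[hsv[...,i] for i in range(3)]
    m=(((H>19)&(H<34)&(S>120)&(V>90))|(((H<6)|(H>174))&(S>180)&(V>100))).astype(np.uint8)
    g=np.zeros_like(m);cv2.circle(g,(int(c0[0]),int(c0[1])),48,1,-1);m=m*g
    m=cv2.morphologyEx(m,cv2.MORPH_OPEN,np.ones((5,5),np.uint8))
    c=max(cv2.findContours(m,cv2.RETR_EXTERNAL,cv2.CHAIN_APPROX_NONE)[0],key=cv2.contourArea)
    h=cv2.convexHull(c)[:,0]; P=np.array([atz('wrist',p,z,s)[:2] for p in h])
    return P,h
E
python3 - <<'E'
from jarfit import *; from fit import *; import json
np.set_printoptions(precision=4,suppress=True)
s=env.get_state(); im=cv2.imread('pics/w2.png')[:,:,::-1].copy()
P=strip(im,s,(400,187)); c=P.mean(0); u,_,vt=np.linalg.svd(P-c,full_matrices=False); d=vt[0]
print('strip n',len(P),c,'dir',np.degrees(np.arctan2(d[1],d[0])),'ext',(P-c)@d@np.ones(1) if 0 else (((P-c)@d).min(),((P-c)@d).max(),((P-c)@vt[1]).min(),((P-c)@vt[1]).max()))
L,h=lid(im,s,(400,187)); (cx,cy),r=cv2.minEnclosingCircle(L.astype(np.float32)*1000); print('lid',cx,cy,r, cv2.fitEllipse(L.astype(np.float32)*1000), 'px',h.min(0),h.max(0))
print('tri', tri([ray('scene',(250,287)),ray('side',(343,180)),ray('wrist',(399,188),s)]))
s1={k:np.array(v) for k,v in json.load(open('s1.json')).items()}
g=lambda a,z:atz('wrist',(a[0]/2+250,a[1]/2),z,s1)
def ang(a,b,z): e=g(b,z)-g(a,z); return np.degrees(np.arctan2(e[1],e[0])),np.linalg.norm(e)
print('left edge',ang((300,566),(26,168),.008)); print('front edge-90',ang((300,566),(516,423),.008),'+90')
print('right edge',ang((516,423),(388,190),.008)); print('house front',ang((190,303),(380,180),.098)); print('house left',ang((150,297),(50,145),.098))
print('nose front',ang((304,343),(349,314),.05),'nose right',ang((349,314),(305,238),.05),'nose left',ang((304,343),(252,272),.05))
print('front mid',(g((300,566),.008)+g((516,423),.008))/2,'nose mid',(g((304,343),.05)+g((349,314),.05))/2)
E
```

```text
strip n 448 [ 0.4924 -0.2831] dir -64.22635968451365 ext (np.float64(-0.01413708657344979), np.float64(0.014123400395590171), np.float64(-0.005895477828357135), np.float64(0.0058427784074149055))
lid 490.18658447265625 -271.6329345703125 26.700525283813477 ((492.4610900878906, -273.750732421875), (39.41505813598633, 54.2501106262207), 155.77711486816406) px [383 157] [434 213]
tri (array([ 0.4862, -0.2666,  0.1034]), [np.float64(0.0007688872360516358), np.float64(0.0012646057058193626), np.float64(0.0014080698874284559)])
left edge (np.float64(109.75266115031607), np.float64(0.2742217629209675))
front edge-90 (np.float64(19.339084766745632), np.float64(0.15777553821912374)) +90
right edge (np.float64(109.88468557157826), np.float64(0.15776947259711094))
house front (np.float64(19.789563942190078), np.float64(0.09798575892311827))
house left (np.float64(107.79723828727857), np.float64(0.07656809648444819))
nose front (np.float64(19.1682137958649), np.float64(0.026987783770919767)) nose right (np.float64(107.72519686283135), np.float64(0.043165062013628554)) nose left (np.float64(113.19687229237174), np.float64(0.043123688194882784))
front mid [0.5978 0.0057 0.008 ] nose mid [0.5569 0.1186 0.05  ]
```

Coder: origin about (0.569, 0.086), x axis at 109.6°; plate edge measures 274 mm against 275 mm. Jar: axis about (0.486, -0.268), lid height 0.103 against 0.105, panel direction -64.2°; strip measures 12 × 28 mm, as it should. Next I go over the jar and check again.

```bash
python3 - <<'E'
from h import *
s=env.get_state(); plan(s['tcp_pos'],yaw(s),[.486,-.2685,.20],-64.2,2)
E
```

```text
[1,0.0119,0.0319,0.0407,-0.0329],[1,0.0109,0.0323,0.0407,-0.0329],
```

```bash
python3 -m pendant '[[1,0.012,0.032,0.041,-0.034],[1,0.011,0.032,0.041,-0.034],[1,0,0,0,0],[1,0,0,0,0]]' 30
python3 - <<'E'
from jarfit import *
np.set_printoptions(precision=4,suppress=True)
s,im=save('wrist','w3.png'); print(s['tcp_pos'],yaw(s),s['clock'])
r=env.recognise('wrist','jar');print(r[:1])
c0=r[0]['centre']
hsv=cv2.cvtColor(im,cv2.COLOR_RGB2HSV); m=(((hsv[...,0]<6)|(hsv[...,0]>174))&(hsv[...,1]>180)&(hsv[...,2]>100))
ys,xs=np.nonzero(m);k=np.hypot(xs-c0[0],ys-c0[1])<90;xs,ys=xs[k],ys[k]
P=np.array([atz('wrist',(x,y),.105,s)[:2] for x,y in zip(xs,ys)]);c=P.mean(0);d=np.linalg.svd(P-c,full_matrices=False)[2][0]
d*=-np.sign(d[1]); t=(P-c)@d
print(len(P),c,np.degrees(np.arctan2(d[1],d[0])),t.min(),t.max(),'centre',c+d*t.min())
E
```

```text
clock: 5.52
tcp_pos: [0.4859, -0.2686, 0.1997]
orientation: [-0.0, 0.975, 0.224, -0.0]
wrist_force: [0.7, -0.3, -0.1]
finger_gap: 0.0857
grip_force: 0.0
[ 0.4859 -0.2686  0.1997] -64.14406954598876 5.525
[{'centre': [325.7, 232.7], 'score': 0.8}]
833 [ 0.4923 -0.2843] -62.062554545811956 -0.014960946382290116 0.014110824467069374 centre [ 0.4853 -0.271 ]
```

View pics/w3.png

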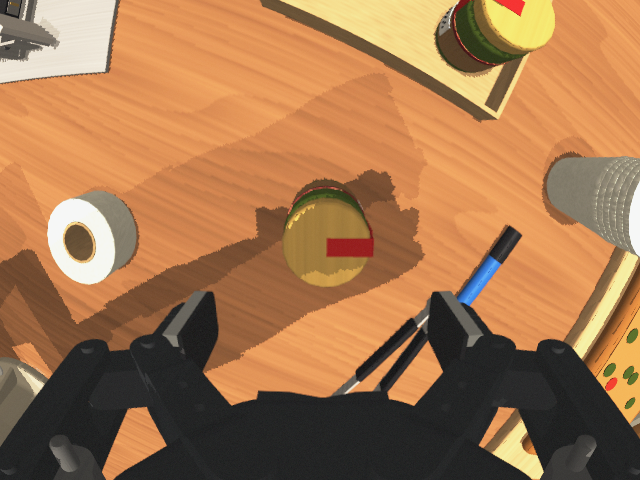

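The lid is centred at about (328,247), and the strip runs horizontally at (327–373, 239–257), so it lines up with the finger axis. Descend and grip.

```bash
python3 -m pendant '[[1,-0.001,0.002,0.04,0],[1,0,0,0.04,0],[1,0,0,0.03,0],[1,0,0,0.018,0],[1,0,0,0,0],[-0.2,0,0,0,0],[-0.5,0,0,0,0],[-0.5,0,0,0,0]]' 35 && python3 -m pendant '[[-0.5,0,0,0,0],[-0.5,0,0,0,0],[-0.5,0,0,0,0]]'
python3 - <<'E'
from h import *
s=env.get_state(); print(s['tcp_pos'],yaw(s),s['joint_pos'])
p=s['tcp_pos']
plan(p,-64.1,p+[0,0,.10],-64.1,3)
a=np.radians(109.6);u=np.array([np.cos(a),np.sin(a),0]);q=np.array([.569,.086,0])-.075*u
q[2]=p[2]+.10; print(q); plan(p+[0,0,.1],-64.1,q,109.6+0.0,17)
E
```

```text
clock: 6.62
tcp_pos: [0.4867, -0.2722, 0.0733]
orientation: [0.001, 0.975, 0.223, 0.001]
wrist_force: [-0.9, 3.1, 4.9]
finger_gap: 0.059
grip_force: 36.7
clock: 7.0
tcp_pos: [0.4867, -0.2723, 0.0734]
orientation: [0.001, 0.975, 0.223, 0.001]
wrist_force: [-1.5, 1.4, 5.6]
finger_gap: 0.059
grip_force: 36.7
[ 0.48669314 -0.27226627  0.07335107] -64.2107631342277 [-6.54300757e-01  3.91939762e-01 -2.91104477e-01  8.85155074e-01
  5.91606201e-04  2.03718383e+00]
[1,0,0,-0.0333,-0],[1,0,0,-0.0334,-0],[1,0,0,-0.0333,-0],
[0.59415887 0.01534569 0.17335107]
[1,0.0131,-0.0125,-0,-0.1783],[1,0.0151,-0.0099,-0,-0.1783],[1,0.0166,-0.0071,-0,-0.1783],[1,0.0176,-0.0041,-0,-0.1783],[1,0.018,-0.0009,-0,-0.1783],[1,0.0179,0.0024,-0,-0.1783],[1,0.0172,0.0055,-0,-0.1783],[1,0.016,0.0084,-0,-0.1784],[1,0.0142,0.0112,-0,-0.1783],[1,0.012,0.0135,-0,-0.1784],[1,0.0094,0.0154,-0,-0.1783],[1,0.0065,0.0168,-0,-0.1784],[1,0.0035,0.0177,-0,-0.1783],[1,0.0002,0.0181,-0,-0.1784],[1,-0.0029,0.0178,-0,-0.1783],[1,-0.0061,0.017,-0,-0.1784],[1,-0.009,0.0157,-0,-0.1783],
```

Gripped at 59 mm. Lift, carry over, and turn the panel towards the nozzle.

```bash
python3 -m pendant '[[-0.5,0,0,-0.033,0],[-0.5,0,0,-0.034,0],[-0.5,0,0,-0.033,0],[-0.5,0.013,-0.012,0,-0.178],[-0.5,0.015,-0.010,0,-0.178],[-0.5,0.017,-0.007,0,-0.178],[-0.5,0.018,-0.004,0,-0.178],[-0.5,0.018,-0.001,0,-0.178]]' && python3 -m pendant '[[-0.5,0.018,0.002,0,-0.178],[-0.5,0.017,0.006,0,-0.178],[-0.5,0.016,0.008,0,-0.178],[-0.5,0.014,0.011,0,-0.178],[-0.5,0.012,0.014,0,-0.178],[-0.5,0.009,0.015,0,-0.178],[-0.5,0.006,0.017,0,-0.178],[-0.5,0.003,0.018,0,-0.178]]' && python3 -m pendant '[[-0.5,0,0.018,0,-0.178],[-0.5,-0.003,0.018,0,-0.178],[-0.5,-0.006,0.017,0,-0.178],[-0.5,-0.009,0.016,0,-0.178],[-0.5,0,0,0,0],[-0.5,0,0,0,0]]'
python3 - <<'E'
from h import *
s,im=save('wrist','w4.png'); p=s['tcp_pos']; print(p,yaw(s),s['clock'],s['joint_pos'],s['wrist_force'])
a=np.radians(109.6);u=np.array([np.cos(a),np.sin(a),0]);v=np.array([-u[1],u[0],0]);d=p-[.569,.086,0]; print('in coder',d@u,d@v)
E
```

```text
clock: 8.0
tcp_pos: [0.5185, -0.1869, 0.1721]
orientation: [0.0, 0.782, 0.623, 0.0]
wrist_force: [0.4, -0.1, -3.3]
finger_gap: 0.0589
grip_force: 39.5
clock: 9.0
tcp_pos: [0.5708, -0.0527, 0.1721]
orientation: [0.0, 0.185, 0.983, 0.0]
wrist_force: [-0.2, 0.4, -2.8]
finger_gap: 0.0591
grip_force: 39.5
clock: 9.75
tcp_pos: [0.5963, 0.0143, 0.1716]
orientation: [0.0, -0.165, 0.986, -0.0]
wrist_force: [-0.2, -0.4, -2.8]
finger_gap: 0.0588
grip_force: 39.5
[0.5962758  0.01429587 0.17161673] 109.02253317409331 9.75 [-1.10420995e-01  3.85639128e-01 -3.96440134e-02  1.14534183e+00
 -2.94991646e-04 -4.42426861e-01] [-0.2450983  -0.36163392 -2.84829851]
in coder -0.07669911885196064 -0.001642111972911296
```

View pics/w4.png

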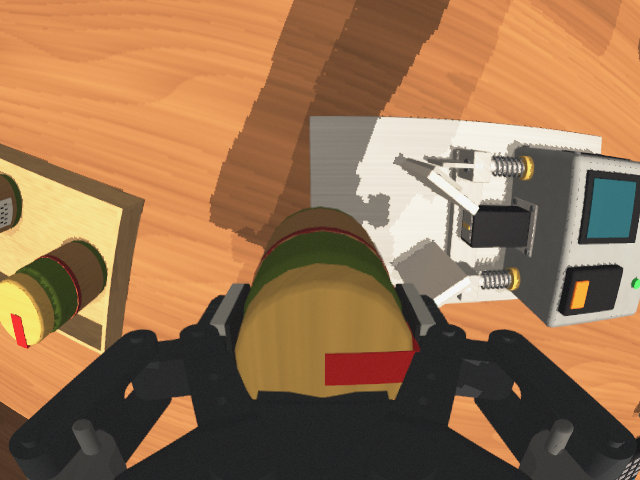

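The jar is held with the strip (325–413, ~370) pointing to the coder at right. The plate's near-left corner is at (310,117), the far-left at (602,137), and the nose front is around x 462–475. I'll hold the predicted pixels against these.

```bash
python3 - <<'E'
from fit import *
np.set_printoptions(precision=4,suppress=True)
s=env.get_state();v=[.569,.086,np.radians(109.6)]
for P in [(-85,80,8),(190,80,8),(85,62,98),(85,-62,98),(34,14,50),(34,-14,50),(34,14,26),(34,-14,26)]: print(P,proj('wrist',w(v,np.array(P)/1e3),s))
im=cv2.imread('pics/w4.png');g=cv2.cvtColor(im,cv2.COLOR_BGR2GRAY)
c=cv2.cornerSubPix(g.astype(np.uint8),np.float32([[310,117],[602,137],[578,154],[472,246],[472,206]]).reshape(-1,1,2),(6,6),(-1,-1),(3,30,.01)); print(c[:,0])
# nose rows: dark columns at x=500
for x in (485,500,515): print(x,np.nonzero(g[180:270,x]<70)[0][[0,-1]]+180)
print('row225 dark',np.nonzero(g[225,440:540]<70)[0][[0,-1]]+440)
# jar centre in tool frame from the strip
z=s['tcp_pos'][2]+.032
hsv=cv2.cvtColor(im,cv2.COLOR_BGR2HSV); m=(((hsv[...,0]<6)|(hsv[...,0]>174))&(hsv[...,1]>180)&(hsv[...,2]>100)); m[:345]=0;m[392:]=0;m[:,:300]=0;m[:,430:]=0
ys,xs=np.nonzero(m);P=np.array([atz('wrist',(x,y),z,s)[:2] for x,y in zip(xs,ys)]);c=P.mean(0);d=np.linalg.svd(P-c,full_matrices=False)[2][0];d*=np.sign(d[1]);t=(P-c)@d;n=np.array([-d[1],d[0]])
print('dir',np.degrees(np.arctan2(d[1],d[0])),t.min(),t.max(),np.ptp((P-c)@n))
a=np.radians(yaw(s));o=c+d*t.min()-s['tcp_pos'][:2]; print('axis off along tool x,y',o@[-np.sin(a),np.cos(a)],o@[np.cos(a),np.sin(a)])
E
```

```text
(-85, 80, 8) [309.7308 116.2491]
(190, 80, 8) [601.5744 136.1626]
(85, 62, 98) [576.0231 153.9506]
(85, -62, 98) [547.832  329.9919]
(34, 14, 50) [474.6565 210.7482]
(34, -14, 50) [471.1827 247.7629]
(34, 14, 26) [463.0104 204.3195]
(34, -14, 26) [460.2148 238.725 ]
[[308.8543 115.6344]
 [601.3275 136.8086]
 [579.3743 151.5087]
 [470.873  247.1709]
 [472.     206.    ]]
485 [205 246]
500 [206 246]
515 [199 246]
row225 dark [462 528]
dir 113.44424321907839 -0.01359048684032478 0.016153617871079322 0.013956966514132202
axis off along tool x,y -0.0021883853508194375 0.001196066172265315
```

The coder model fits within about 1 px. In the hand the jar axis sits about 1.5–2 mm towards tool -x and the panel is turned about 3° further, so I correct both while lowering.

```bash
python3 -m pendant '[[-0.5,0.003,0.022,0,0.03],[-0.5,0,0,0.04,0],[-0.5,0,0,0.03,0],[-0.5,0,0,0.012,0],[-0.5,0,0,0.004,0],[-0.5,0,0,0,0]]'
cat > st.py <<'E'
from h import *
np.set_printoptions(precision=4,suppress=True)
s=env.get_state();p=s['tcp_pos'];a=np.radians(109.6);u=np.array([np.cos(a),np.sin(a),0]);v=np.array([-u[1],u[0],0]);d=p-[.569,.086,0]
f=s['wrist_force'];print('coder x %.4f y %.4f z %.4f yaw %.2f F x %.1f y %.1f z %.1f grip %.1f clock %.2f'%(d@u,d@v,p[2],yaw(s),f@u,f@v,f[2],s['grip_force'],s['clock']))
E
python3 st.py
```

```text
clock: 10.55
tcp_pos: [0.5871, 0.034, 0.0861]
orientation: [0.001, -0.151, 0.989, -0.0]
wrist_force: [0.2, 0.5, -1.8]
finger_gap: 0.059
grip_force: 39.6
coder x -0.0550 y 0.0004 z 0.0861 yaw 107.39 F x 0.4 y -0.3 z -1.8 grip 39.6 clock 10.55
```

```bash
python3 -m pendant '[[-0.5,0.0013,0.015,0.001,0],[-0.5,0,0.015,0,0],[-0.5,0,0.010,0,0],[-0.5,0,0,0,0]]'; python3 st.py
python3 -m pendant '[[-0.5,0,0.004,0,0],[-0.5,0,0,0,0]]'; python3 st.py
```

```text
clock: 11.05
tcp_pos: [0.5728, 0.0734, 0.0845]
orientation: [0.0, -0.153, 0.988, -0.0]
wrist_force: [0.9, -0.1, -2.9]
finger_gap: 0.0586
grip_force: 39.6
coder x -0.0131 y 0.0007 z 0.0845 yaw 107.54 F x -0.4 y -0.8 z -2.9 grip 39.6 clock 11.05
clock: 11.3
tcp_pos: [0.572, 0.076, 0.0843]
orientation: [-0.0, -0.152, 0.988, 0.0]
wrist_force: [-0.3, -0.2, -3.2]
finger_gap: 0.0587
grip_force: 39.6
coder x -0.0104 y 0.0005 z 0.0843 yaw 107.43 F x -0.1 y 0.4 z -3.2 grip 39.6 clock 11.30
```

```bash
python3 -m pendant '[[-0.5,0.001,0.002,0.002,0],[-0.5,0,0,0,0]]'; python3 st.py
python3 -m pendant '[[-0.5,0,0.002,0,0],[-0.5,0,0,0,0]]'; python3 st.py
python3 -m pendant '[[-0.5,0,0.002,0,0],[-0.5,0,0,0,0]]'; python3 st.py
```

```text
clock: 11.55
tcp_pos: [0.5712, 0.0772, 0.0824]
orientation: [0.001, -0.151, 0.988, -0.0]
wrist_force: [2.5, -1.5, -2.8]
finger_gap: 0.0587
grip_force: 39.6
coder x -0.0091 y 0.0009 z 0.0824 yaw 107.40 F x -2.2 y -1.8 z -2.8 grip 39.6 clock 11.55
clock: 11.8
tcp_pos: [0.5705, 0.0792, 0.0824]
orientation: [0.001, -0.151, 0.988, -0.0]
wrist_force: [3.7, -1.2, -4.2]
finger_gap: 0.0587
grip_force: 39.5
coder x -0.0069 y 0.0008 z 0.0824 yaw 107.41 F x -2.4 y -3.1 z -4.2 grip 39.5 clock 11.80
clock: 12.05
tcp_pos: [0.5698, 0.0812, 0.0824]
orientation: [0.001, -0.151, 0.988, -0.0]
wrist_force: [4.3, -2.9, -4.0]
finger_gap: 0.0591
grip_force: 39.5
coder x -0.0047 y 0.0008 z 0.0824 yaw 107.42 F x -4.2 y -3.1 z -4.0 grip 39.5 clock 12.05
```

Both faces are in contact, the left one more heavily. I shift about 1 mm to -y and keep pressing.

```bash
python3 -m pendant '[[-0.5,-0.001,0,0,0],[-0.5,0,0.002,0,0],[-0.5,0,0,0,0]]'; python3 st.py
python3 -m pendant '[[-0.5,0,0.001,0,0],[-0.5,0,0,0,0]]'; python3 st.py
```

```text
clock: 12.42
tcp_pos: [0.5692, 0.0833, 0.0824]
orientation: [-0.0, -0.151, 0.988, -0.0]
wrist_force: [0.9, -6.0, -1.4]
finger_gap: 0.0589
grip_force: 39.7
coder x -0.0026 y 0.0007 z 0.0824 yaw 107.42 F x -6.0 y 1.1 z -1.4 grip 39.7 clock 12.43
clock: 12.68
tcp_pos: [0.5689, 0.0841, 0.0824]
orientation: [-0.0, -0.151, 0.988, -0.0]
wrist_force: [1.3, -4.4, -0.5]
finger_gap: 0.0587
grip_force: 39.7
coder x -0.0018 y 0.0008 z 0.0824 yaw 107.41 F x -4.5 y 0.3 z -0.5 grip 39.7 clock 12.68
```

The forces are now balanced (about -5 N along x, about 0 sideways) and guide travel is about 7.4 mm. I'll check that it stays stable and take the last picture.

```bash
for i in 1 2 3; do python3 -m pendant '[[-0.5,0,0,0,0]]' >/dev/null; python3 st.py; done
python3 - <<'E'
from fit import *
s,im=save('wrist','w5.png'); save('side','side5.png');save('scene','scene5.png')
v=[.569,.086,np.radians(109.6)]
hsv=cv2.cvtColor(im,cv2.COLOR_RGB2HSV); m=(((hsv[...,0]<6)|(hsv[...,0]>174))&(hsv[...,1]>180)&(hsv[...,2]>70)); m[:335]=0;m[400:]=0;m[:,:300]=0;m[:,430:]=0
ys,xs=np.nonzero(m);P=np.array([atz('wrist',(x,y),.114,s)[:2] for x,y in zip(xs,ys)]);c=P.mean(0);d=np.linalg.svd(P-c,full_matrices=False)[2][0];d*=np.sign(d[1]);t=(P-c)@d
print('n',len(P),'strip dir',np.degrees(np.arctan2(d[1],d[0])),t.min(),t.max())
w=im[:,:,::-1][100:420,220:620]; q=cv2.imread('pics/side5.png')[240:390,240:380]; q=cv2.resize(q,None,fx=2.1,fy=2.1,interpolation=2)
q=cv2.copyMakeBorder(q,0,320-q.shape[0],0,0,0); cv2.imwrite('pics/final.png',np.hstack([w,q]))
E
```

```text
coder x -0.0018 y 0.0007 z 0.0824 yaw 107.41 F x -6.5 y 1.1 z -1.4 grip 39.7 clock 12.80
coder x -0.0018 y 0.0007 z 0.0824 yaw 107.40 F x -6.6 y 0.9 z -1.0 grip 39.7 clock 12.93
coder x -0.0018 y 0.0007 z 0.0824 yaw 107.41 F x -6.1 y 0.5 z -1.1 grip 39.7 clock 13.05
n 2686 strip dir 113.53507634094377 -0.013934394081292005 0.016219522842938264
```

View pics/final.png

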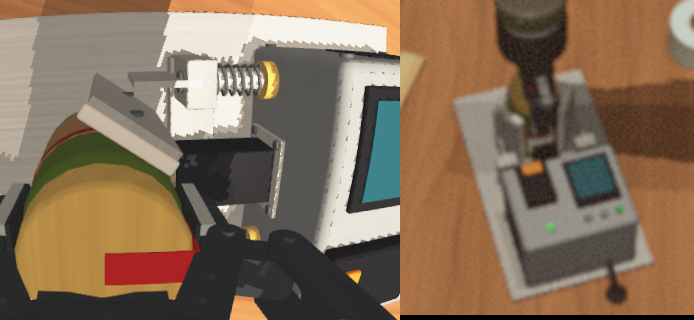

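The picture shows the jar seated in the V, against the left face at crop (130,120), with the strip pointing at the nose and the springs compressed. The estimates are all inside the limits: Fx about -6.3 N, sideways force under 1 N, underside about 9 mm up, panel within about 2 mm.

```bash
python3 -c "
from workcell import env; print(env.hand_in())"; python3 st.py
```

```text
the job is handed in; nothing more can be done
None
the job is handed in; nothing more can be done
```

I handed the job in with the jar still held against both guide faces, its date panel facing the nozzle and the guide about 7.5 mm back by my estimate; the hand-in returned no verdict.

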